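# Demagnetise the screwdriver

### The arm

A 6-joint arm with a two-finger parallel gripper is mounted at the origin on the work surface. World frame = base frame: x ahead of the robot, y to its left, z up, the work surface at z = 0. Lengths are in m, angles in rad, forces in N, time in s.
With the tool pointing down it reaches from about 0.35 to 0.8 m from the base axis. Payload 7.3 kg.
Tool frame: the origin (TCP) lies between the finger pads; the fingertips stand 25 mm ahead of it and the grasp point (between the pads) lies 6 mm ahead of it (r.tip_extent is the distance from the TCP to the fingertips, in m); z points along the fingers, y is the line along which they close (so a half turn about z gives the same grasp; the last joint's range is limited). The gripper opens to 85 mm and grips with 20 to 120 N. Pads are 22 mm wide; open, the fingers measure 114 mm over their backs; the gripper's body (76 mm by 85 mm) begins 54 mm behind the grasp point. The pads swing forward as they close: fully open they stand 13 mm farther back than shut.
Start: joints at [-1.293, 0.342, 1.524, -0, 1.275, -0.146], TCP at [0.216, -0.479, 0.256] pointing down, gripper open.
Joint ranges: [-2.53, 2.53], [-0.77, 2.02], [0.04, 2.7], [-1, 4.14], [0.28, 2.66], [-3.11, 3.11]. Speed limits (rad/s): [2.57, 2.57, 3.14, 3.14, 3.14, 3.14].

### API

Orientations are given as a unit quaternion [x, y, z, w].
In Python, from workcell import r, command_gripper, optics gives the robot as it stands. The module is installed in compiled form; this text tells all that it offers. Calls block until the motion is done:
- r.reach(position, orientation): joint-space move of the TCP to a pose.
- r.move_straight(position, orientation=None, speed=0.15, max_force=None): straight line of the TCP; orientation=None keeps the orientation; speed is the mean speed in m/s. With max_force (N) it stops when the force on the tool has changed by that much, and returns True; else False.
- r.movej(angles): joint-space move.
- command_gripper(opening, force=None): finger opening in m; force is the grip in N (None keeps the last); returns when the fingers have stopped.
- r.hold(seconds).
- r.solve_ik(position, orientation): joint angles nearest the present ones, or None.
- r.read_state(): the state.
- optics.get_image(name): name is "scene" or "top"; returns (picture, depth): 384x512x3 uint8, red, green, blue; 384x512 float32, m along the optical axis (not along the pixel's ray), 0 where there is no reading.
- optics.camera_model(name): a dict with "K" (3x3 intrinsics, pixels), "R" (3x3) and "t" (3): a world point X has camera coordinates R X + t. Camera axes: x right, y down, z forward; pixel columns grow to the right and rows downward; lengths in m; the calibration is good to about 2 mm. A picture is of the moment at which its call begins. camera_model takes no time and is no camera call.
A pose or a line that the arm cannot do raises r.PlanningError and nothing moves.
- r.finish_job(): hands the job in; it is judged then, once.
The state is a dict: "time_s": time; "joint_positions": joint angles; "dq": joint speeds; "tau": joint torques, N m; "eef_pos": TCP position; "eef_rot": TCP orientation; "contact_force": force on the tool from outside, world axes, zero at the start; "torque": the same for the moment, N m; "grip_width": finger opening in m; "grip_force": force on a finger pad.
Only numpy, scipy, OpenCV 4.12 (cv2) and the standard library are available. Lean on these libraries where they do the work, as an engineer would, in place of code of your own. Each camera call takes 0.05 s, during which the arm holds its last target. There are 200 camera calls.

### The job

Demagnetise the wooden-handled screwdriver from the rubber mat: pull the demagnetiser's switch knob out until it clicks on, then bring the tip of the blade down over the middle of the steel pole plate, on it or within a centimetre of it, hold it there for a moment and draw it slowly away with the switch still on. Lay the screwdriver down (do not drop it) flat inside the wooden tray, and only then push the knob back fully in to switch off. Leave the other tools and things where they are.

Things in the scene. Friction and masses are not known exactly. Their poses are not given: they have to be found in the camera images.
- demag: bench demagnetiser: green metal housing 200 mm deep (its x) by 150 mm wide (its y), fixed. Origin at the centre of its underside, z up. Its front (-x, to the robot) is a panel sloping down to the robot at 15 degrees with the switch knob, and a pilot lamp and fuse cap (10 mm high, 73 mm to +y of the knob); behind it a level deck 70 mm above the bench carries the pole plate
- knob (a joint): push-pull switch: travel of its knob in m along the panel's normal. 0 = pushed fully in (off), 0.012 = pulled fully out (on). An over-centre snap detent holds it at either end: about 8 N takes it off an end, less towards the middle (0.006), beyond which it snaps to the other end by itself
- knob_top (a point): centre of the top of the round black switch knob, moving with it; its z points out of the panel, the way to pull (15 degrees from vertical, leaning to the demagnetiser's -x). Knob 25 mm across from 28 to 11 mm below its top, rim at the top 31 mm. Top 37 mm above the panel when in. Under it a 34 mm bezel 2 mm high, 19 mm nut 6 mm high. Nothing else within 55 mm
- pole (a point): centre of the top of the pole plate, where the tool is treated: two ground steel blocks with a brass strip between, together 80 mm (x) by 100 mm (y), top 78 mm above the bench, 8 mm proud of the deck; axes as the demagnetiser's; 48 mm to +x of the housing's middle
- screwdriver: the screwdriver to demagnetise: octagonal wooden handle 22 mm across flats, brass ferrule 15 mm, round steel blade 6 mm thick, 171 mm long in all, 60 to 98 g, loose on a black rubber mat 3 mm thick. Its x runs from handle to blade, z up. Origin on the handle's underside near the balance point; long axis 11 mm above; handle flats from x = -70 to +12 mm, blade +22 to +94 mm
- blade_tip (a point): the end of the screwdriver's blade, on its long axis (94 mm ahead of the body's origin, 11 mm above it)
- handle_end (a point): the butt end of the screwdriver's handle, on its long axis (77 mm behind the body's origin, 11 mm above it)
- tray: open wooden tool tray with cork floor, fixed on the bench: outside 250 mm (x) by 160 mm (y) by 22 mm high, walls 8 mm thick, inside 234 by 144 mm, floor 6 mm above the bench. Origin at the centre of its underside. It lies on one side of the demagnetiser and the rubber mat on the other; which is where varies
- hammer: bystander: small brass-headed hammer with a wooden handle, 190 mm long, lying on the rubber mat to one side of the screwdriver; its axis is x, origin at the underside of its middle
- tweezers: bystander: steel tweezers 125 mm long, 9 mm high, lying on the rubber mat on the other side of the screwdriver; origin at the underside of its middle
- loupe: bystander: black eye loupe, a 38 mm wide, 28 mm high cup standing on the bench beyond the demagnetiser; origin at the centre of its underside
- jar: bystander: amber glass jar with black cap, 40 mm wide, 50 mm high, standing on the bench beyond the demagnetiser; origin at the centre of its underside
- calculator: bystander: black pocket calculator 75 x 145 x 16 mm lying on the bench at the far edge, beyond the demagnetiser; origin at the centre of its underside
- pliers: bystander: flat-nose pliers with blue handles, 145 mm long, 13 mm high, lying on the bench behind the demagnetiser; origin at the underside of its middle
Things that resemble listed ones, but are neither listed nor needed, are in the scene too. Of the things like the screwdriver, leave any that is blue; of the rest the smaller one is meant.

How it is judged:
By the outcome, as a careful person would: the job done as asked, in the order asked, and still so for the second after the job is handed in, with the robot touching nothing.
It also fails if it takes over 70 s, if anything falls off the work surface, if the arm or the gripper's body presses on something with over 40 N, if the wrist force passes 120 N, or if a joint passes its speed limit or range.

## Working session

There is one attempt and no reset: what is moved stays moved. The work goes in short steps, each a Python script; the robot and the scene stay as the last script left them, time stands still between calls to the robot, and variables do not carry over. Pictures are saved under pics/ and viewed, at most 10 in all, crops included, and the job is handed in when it is done.

```bash
mkdir -p pics; cat > h.py <<'E'
import numpy as np, cv2
from workcell import r, command_gripper, optics
def px2w(cam,u,v,depth=None,z=None):
    m=optics.camera_model(cam);K,R,t=map(np.array,(m["K"],m["R"],m["t"]))
    ray=np.linalg.inv(K)@np.array([u,v,1.0])
    if z is not None:
        d=R.T@ray;o=-R.T@t
        return o+d*(z-o[2])/d[2]
    return R.T@(ray*depth-t)
def cloud(cam,D):
    m=optics.camera_model(cam);K,R,t=map(np.array,(m["K"],m["R"],m["t"]))
    v,u=np.mgrid[:384,:512]
    P=np.stack([u,v,np.ones_like(u)],-1)@np.linalg.inv(K).T*D[...,None]
    return (P-t)@R
def save(n,im,s=1.5):
    cv2.imwrite('pics/'+n+'.png',cv2.resize(im[...,::-1],None,fx=s,fy=s,interpolation=cv2.INTER_CUBIC))
E
python3 - <<'E'
from h import *
for c in("scene","top"):
    im,D=optics.get_image(c);np.savez(c+'.npz',im=im,D=D);save(c,im)
    m=optics.camera_model(c);print(c,np.round(-np.array(m["R"]).T@m["t"],3),np.round(np.array(m["R"])[2],2),m["K"][0][0])
print(r.read_state()["time_s"])
E
```

```text
scene [1.058 0.745 1.086] [-0.39 -0.58 -0.72] 428.3104361444942
top [ 0.263 -0.084  1.333] [ 0.2  -0.   -0.98] 416.10872885400426
0.1
```

View pics/top.png

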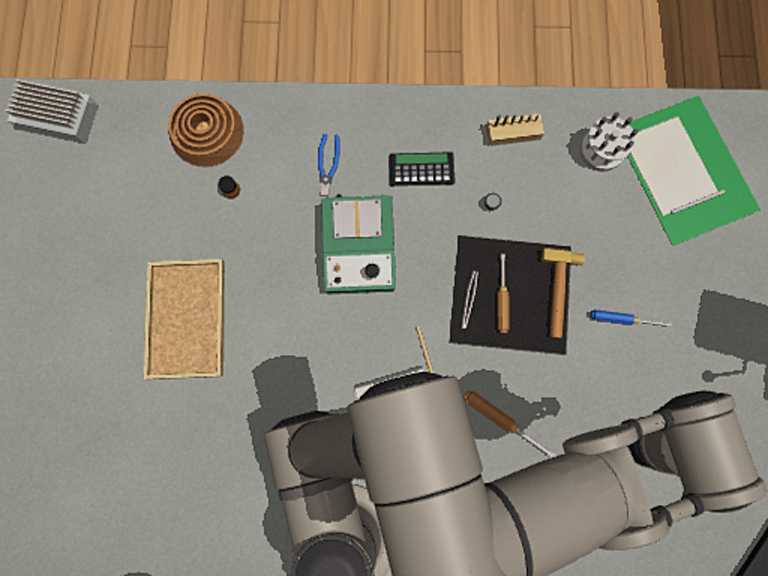

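View pics/scene.png

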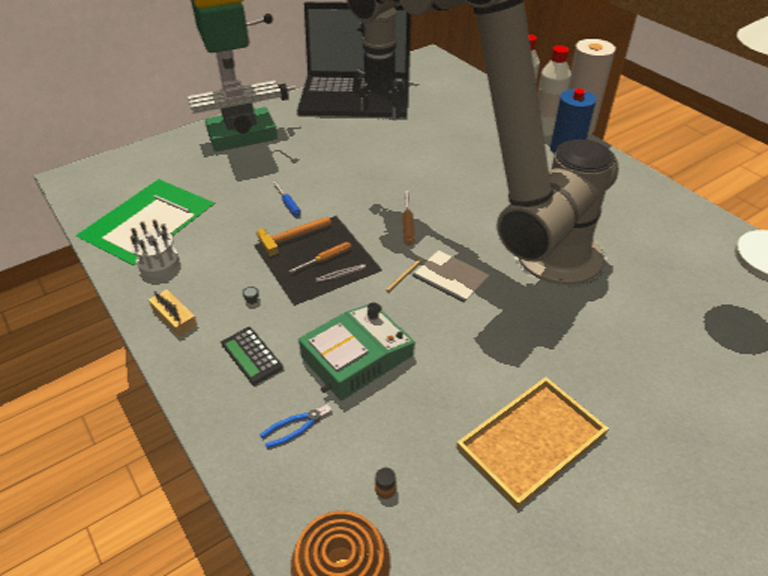

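The top view (1.5x) shows three screwdrivers:
- A wooden one on the mat at (503,295).
- A blue one at (630,318), which is excluded.
- A larger wooden one off the mat at (505,420).

The one on the mat fits: it is wooden, not blue, and the smaller of the two. The demagnetiser is at (358,243) with its knob at (372,270), and the tray is at (185,320). I'll confirm the choice in a crop.

```bash
python3 - <<'E'
from h import *
d=np.load('top.npz');im=d['im'];D=d['D']
save('crop',np.hstack([im[125:240,205:270],im[150:240,300:385][:, :].repeat(1,0) if 0 else cv2.copyMakeBorder(im[150:240,298:383],0,25,0,0,cv2.BORDER_CONSTANT)]),5)
P=cloud('top',D)
for n,(u,v) in dict(knob=(248,180),pole=(238,145),tray=(123,213),handle=(335.5,207),mat=(325,220),housingTL=(217,135)).items():
    print(n,np.round(P[int(v),int(u)],4))
# handle/blade points on mat
sub=P[160:230,322:350];m=sub[...,2]>0.009
pts=sub[m];print(len(pts),pts.min(0),pts.max(0))
c,_,vt=None,None,None
c=pts[:,:2].mean(0);vt=np.linalg.svd(pts[:,:2]-c)[2];print('c',c,'axis',vt[0])
E
```

```text
knob [ 0.5326 -0.0469  0.0911]
pole [ 0.6486 -0.0125  0.0737]
tray [0.4367 0.3557 0.0015]
handle [ 0.4638 -0.3234  0.0244]
mat [ 0.4244 -0.2944  0.0026]
housingTL [0.6815 0.0551 0.0704]
262 [ 0.26317754 -0.36766889  0.00901386] [ 0.59511755 -0.08415093  1.33314672]
c [ 0.47339795 -0.31972316] axis [-0.86994535  0.49314814]
```

View pics/crop.png

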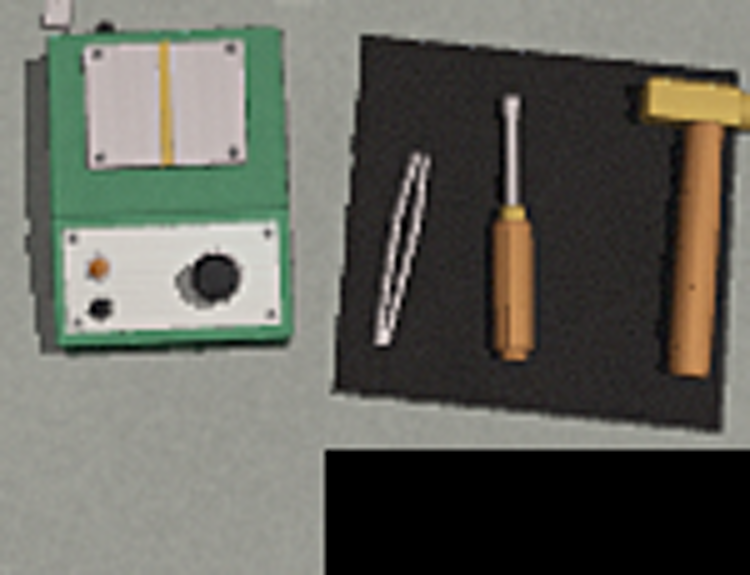

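The crop confirms it. The wooden screwdriver has its tip at (512,95) and butt at (515,360), with the tweezers to its left and the hammer to its right. The knob is at (213,277) and the plate corners are around (90,45) to (245,163).

```bash
python3 - <<'E'
from h import *
d=np.load('top.npz');im=d['im'];D=d['D'];P=cloud('top',D)
L=lambda x,y:((x+.5)/5-.5+205,(y+.5)/5-.5+125)
Rr=lambda x,y:((x-325+.5)/5-.5+298,(y+.5)/5-.5+150)
W=lambda p,z:px2w('top',*p,z=z)
pl=np.array([W(L(*p),.078) for p in [(88,44),(243,41),(245,163),(90,168)]])
print('plate',np.round(pl,4).tolist(),'c',pl.mean(0).round(4))
print('sizes y',np.linalg.norm(pl[0]-pl[1]),'x',np.linalg.norm(pl[0]-pl[3]))
e=pl[0]+pl[3]-pl[1]-pl[2];print('yaw plate',np.degrees(np.arctan2(-e[0],e[1])))
fb=[W(L(62,345),.02),W(L(290,338),.02)];e=fb[0]-fb[1];print('front edge',np.round(fb,3).tolist(),np.degrees(np.arctan2(-e[0],e[1])))
k=P[178:184,245:251].reshape(-1,3);k=k[(k[:,2]>.08)&(k[:,2]<.12)];print('knob',len(k),np.median(k,0),W(L(213,277),np.median(k[:,2])))
tip=W(Rr(512,95),.014);butt=W(Rr(515,361),.014);fer=W(Rr(513,207),.018)
print('tip',tip,'butt',butt,'len',np.linalg.norm(tip-butt),'fer',fer,'yaw',np.degrees(np.arctan2(*(tip-butt)[1::-1])))
T=[W((u/1.5-.17,v/1.5-.17),.022) for u,v in[(147,262),(223,260),(222,376),(145,379)]]
print('tray',np.round(T,3).tolist(),np.mean(T,0))
p=P[90:135,255:310].reshape(-1,3)
# scene-camera cross-check: reproject
s=np.load('scene.npz');PS=cloud('scene',s['D'])
print('scene plate',np.round(PS[int(346/1.5),int(337/1.5)],4),'knob',np.round(PS[int(307/1.5),int(374/1.5)],4),'hand',np.round(PS[int(252/1.5),int(333/1.5)],4))
m=optics.camera_model('scene');K,R,t=map(np.array,(m["K"],m["R"],m["t"]))
for n,X in dict(tip=tip,butt=butt,plate=pl.mean(0),knob=np.median(k,0)).items():
    q=K@(R@X+t);print(n,(q[:2]/q[2]*1.5).round(1))
print('tipext',r.tip_extent)
E
```

```text
plate [[0.6845, 0.0381, 0.078], [0.6882, -0.0597, 0.078], [0.6085, -0.0625, 0.078], [0.6036, 0.0341, 0.078]] c [ 0.6462 -0.0125  0.078 ]
sizes y 0.09784194784765861 x 0.08096979790887317
yaw plate 2.500275551869208
front edge [[0.502, 0.054, 0.02], [0.509, -0.093, 0.02]] 2.7288446051941646
knob 35 [ 0.53095768 -0.04411087  0.09290997] [ 0.53213887 -0.04456133  0.09290997]
tip [ 0.59204871 -0.32770636  0.014     ] butt [ 0.41783247 -0.32624593  0.014     ] len 0.17422235254632865 fer [ 0.51684065 -0.32617624  0.018     ] yaw -0.48029002065961224
tray [[0.558, 0.44, 0.022], [0.565, 0.277, 0.022], [0.318, 0.262, 0.022], [0.309, 0.421, 0.022]] [0.43733821 0.35020945 0.022     ]
scene plate [ 0.6503 -0.0153  0.0748] knob [ 0.5359 -0.0449  0.0965] hand [ 0.4731 -0.3175  0.0213]
tip [289.7 270.8]
butt [349.8 243.9]
plate [338.4 344. ]
knob [375.7 306.4]
tipext 0.025
```

```bash
cat >> h.py <<'E'
from scipy.spatial.transform import Rotation as Ro
YAW=np.radians(2.6)
def q(zdir,ydir):
    z=np.array(zdir,float);z/=np.linalg.norm(z);y=np.array(ydir,float);y-=z*(y@z);y/=np.linalg.norm(y)
    return Ro.from_matrix(np.c_[np.cross(y,z),y,z]).as_quat()
def best(p,z,y):
    "of the two equivalent grasps, the one with the last joint nearest mid-range"
    c=[(abs(j[5]),o) for o in(q(z,y),q(z,-np.array(y,float))) for j in[r.solve_ik(p,o)] if j is not None]
    return min(c,key=lambda a:a[0])[1]
N=Ro.from_euler('z',YAW).apply([-np.sin(np.radians(15)),0,np.cos(np.radians(15))])
YD=np.array([-np.sin(YAW),np.cos(YAW),0])
KNOB=np.array([.533,-.0445,.0965])  # top, pushed in
POLE=np.array([.6475,-.0125,.078])
def st(*k):
    s=r.read_state();print(round(s["time_s"],2),np.round(s["eef_pos"],4),'grip',round(s["grip_width"],4),round(float(np.max(s["grip_force"])),1),'F',np.round(s["contact_force"],1),*k)
E
python3 - <<'E'
from h import *
o=best(KNOB+.06*N,-N,YD)
r.reach(KNOB+.07*N,o);command_gripper(.055)
hit=r.move_straight(KNOB-.006*N,o,speed=.08,max_force=8);st(hit)
if not hit:
    command_gripper(.0,force=60);st()
    b=r.move_straight(KNOB+(.0125-.006)*N,o,speed=.02,max_force=30);st(b)
    r.hold(.2);st()
    command_gripper(.055);r.move_straight(KNOB+.07*N,o,speed=.15)
    im,D=optics.get_image('top');P=cloud('top',D)
    k=P[176:185,243:252].reshape(-1,3);k=k[(k[:,2]>.08)&(k[:,2]<.12)];print(len(k),np.median(k,0) if len(k) else 0)
    im2,D2=optics.get_image('scene');save('k',np.hstack([im[130:220,200:290],im2[180:270,210:300]]),4)
E
```

```text
3.54 [ 0.5348 -0.0445  0.0912] grip 0.0549 0.0 F [-0.4 -0.2 -0.6] False
3.92 [ 0.535  -0.0466  0.0921] grip 0.0278 58.3 F [ -6.8 -13.4   8.3]
4.69 [ 0.5318 -0.0469  0.1038] grip 0.0275 60.4 F [ -4.1 -12.7   3.5] False
4.89 [ 0.5318 -0.0468  0.1038] grip 0.0278 60.4 F [ -4.2 -13.3   3.7]
0 0
```

View pics/k.png

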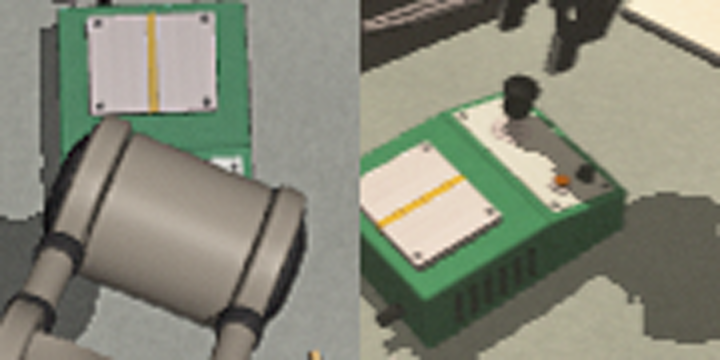

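The knob looks raised in the scene view at (520,95), and the TCP moved the full 12 mm. I'll recheck its height from above on the way to the screwdriver.

```bash
python3 - <<'E'
from h import *
p=np.array([.4865,-.327,.031])
o=best(p,[0,0,-1],[0.0084,1,0])
r.reach(p+[0,0,.12],o);command_gripper(.05)
im,D=optics.get_image('top');P=cloud('top',D)
k=P[176:186,240:254].reshape(-1,3);k=k[(k[:,2]>.085)&(k[:,2]<.13)];print('knob',len(k),np.median(k,0) if len(k) else 0)
hit=r.move_straight(p,o,speed=.12,max_force=8);st(hit)
if not hit:
    command_gripper(.0,force=45);st()
    r.move_straight(p+[0,0,.12],o,speed=.15);r.hold(.1);st()
    im,D=optics.get_image('scene');np.savez('s2.npz',im=im,D=D);save('s2',im[90:240,130:330],3.5)
E
```

```text
knob 82 [ 0.52814906 -0.0473287   0.10552752]
8.46 [ 0.4869 -0.3274  0.0317] grip 0.0495 0.0 F [ 0.5  0.3 -0.7] False
8.82 [ 0.4869 -0.3273  0.0319] grip 0.0209 44.8 F [-0.9  1.   6.3]
9.88 [ 0.486  -0.3266  0.1497] grip 0.021 44.1 F [-0.3 -0.1 -0.9]
```

View pics/s2.png

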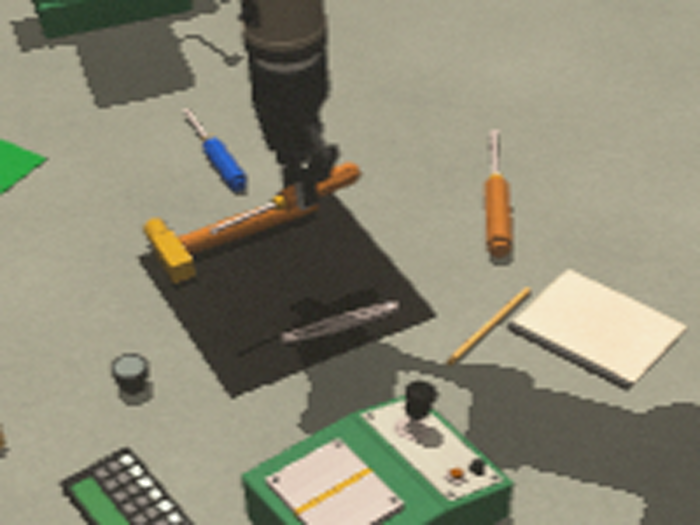

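The knob is on: its top rose 12.6 mm. The screwdriver is held level at (250,215) in the crop, tip near (214,231), and the hammer and tweezers haven't moved. Next I'll check the tip position by reprojection and then treat it.

```bash
python3 - <<'E'
from h import *
s=r.read_state();m=optics.camera_model('scene');K,R,t=map(np.array,(m["K"],m["R"],m["t"]))
X=np.array(s["eef_pos"])+[.105,0,-.018];c=K@(R@X+t);print('tip pred crop px',((c[:2]/c[2]-[130,90])*3.5).round(1))
Rc=Ro.from_quat(s["eef_rot"]);f=np.array([1,-.008,0])
out={}
for a in(90,-90):
    Rz=Ro.from_euler('z',np.radians(a+3.1));o=(Rz*Rc).as_quat();g=Rz.apply(f)
    p=POLE-.105*g+[0,0,.006+.018];j=r.solve_ik(p,o);print(a,p.round(3),None if j is None else np.round(j,2))
    if j is not None and a==90: out=(p,o,g)
p,o,g=out
r.move_straight(np.array(s["eef_pos"])+[0,0,.07])
r.reach(p+[0,0,.13],o)
r.move_straight(p+[0,0,.03],o,speed=.1);st()
im,D=optics.get_image('scene');save('s3a',im[170:290,180:320],5);np.savez('s3.npz',im=im,D=D)
c=K@(R@(np.array(r.read_state()["eef_pos"])+.105*g-[0,0,.018])+t);print('tip pred px in s3a',((c[:2]/c[2]-[180,170])*5).round(1))
np.save('out.npy',np.r_[p,o,g])
E
```

```text
tip pred crop px [209.1 230.2]
90 [ 0.652 -0.117  0.102] [-0.29  0.73  1.29 -0.    1.12 -0.34]
-90 [0.643 0.092 0.102] None
12.78 [ 0.6528 -0.1175  0.1329] grip 0.0208 44.0 F [-0.1 -0.5 -0.6]
tip pred px in s3a [221.8 258. ]
```

View pics/s3a.png

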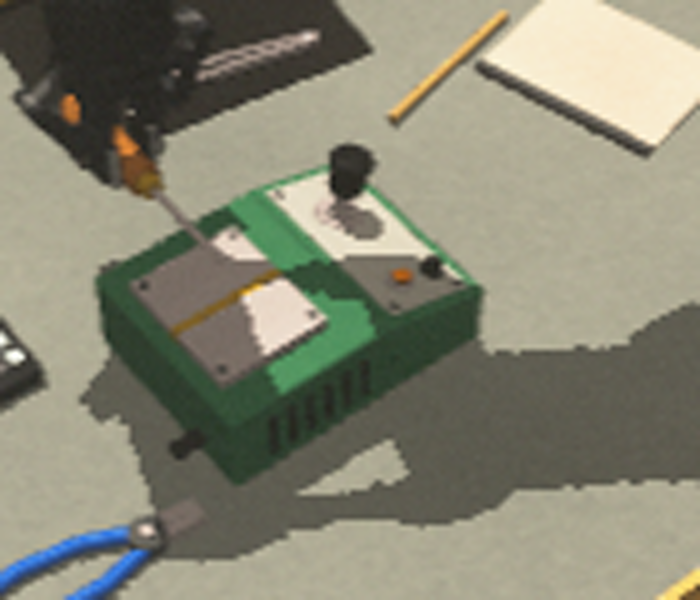

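```bash
python3 - <<'E'
from h import *
s=np.load('s3.npz');P=cloud('scene',s['D']);a=np.load('out.npy');g=a[7:]
Q=P[205:235,205:240].reshape(-1,3);Q=Q[(Q[:,2]>.095)&(Q[:,2]<.14)&(Q[:,1]>-.12)]
d=(Q-np.array([.6528,-.1175,0]))@g;i=np.argsort(-d)[:12];print(np.c_[Q[i],d[i]].round(4))
c=cv2.convertScaleAbs(s['im'][205:235,205:240],alpha=1.8);save('s3b',c,16)
m=optics.camera_model('scene');K,R,t=map(np.array,(m["K"],m["R"],m["t"]))
for L in(.095,.100,.105):
    x=K@(R@(np.array([.6528,-.1175,.1149])+L*g)+t);print(L,((x[:2]/x[2]-205)*16).round())
E
```

```text
[[ 0.653  -0.0121  0.1169  0.1053]
 [ 0.6516 -0.0141  0.1187  0.1034]
 [ 0.644  -0.0155  0.1125  0.1023]
 [ 0.65   -0.0166  0.1198  0.1009]
 [ 0.6464 -0.0175  0.1122  0.1002]
 [ 0.6453 -0.0189  0.1147  0.0989]
 [ 0.6521 -0.0189  0.1192  0.0985]
 [ 0.6515 -0.0208  0.1124  0.0967]
 [ 0.646  -0.0235  0.1155  0.0942]
 [ 0.6485 -0.0252  0.1156  0.0924]
 [ 0.6518 -0.0259  0.1125  0.0915]
 [ 0.6507 -0.0275  0.1149  0.09  ]]
0.095 [280. 235.]
0.1 [295. 250.]
0.105 [310. 266.]
```

View pics/s3b.png

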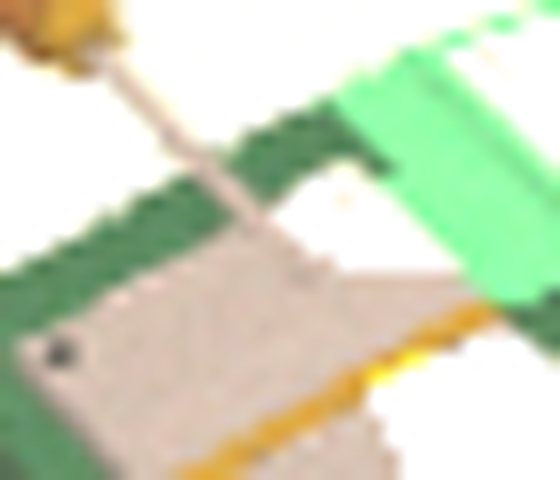

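The crop shows the blade running to about (300,255). The depth points put the tip at (0.650, -0.012, 0.115), directly over the plate middle and where predicted. Next I'll lower it, hold, draw it away, and carry it to the tray.

```bash
python3 - <<'E'
from h import *
a=np.load('out.npy');p,o,g=a[:3],a[3:7],a[7:]
hit=r.move_straight(p-[.001,0,.001],o,speed=.04,max_force=3);st(hit)
r.hold(1.2)
r.move_straight(p+[0,0,.14],o,speed=.04);st()
# tray: screwdriver along +x, tray yaw ~3 deg (from corners)
T=np.array([.4375,.350]);ty=np.radians(-(3.0))
Tc=np.array([[.558,.44],[.565,.277],[.318,.262],[.309,.421]]);e=Tc[0]+Tc[1]-Tc[2]-Tc[3];print('tray yaw',np.degrees(np.arctan2(e[1],e[0])))
ty=np.arctan2(e[1],e[0])
f0=np.arctan2(g[1],g[0])
for tgt in(ty,ty+np.pi):
    Rz=Ro.from_euler('z',tgt-f0);oo=(Rz*Ro.from_quat(o)).as_quat();f=np.array([np.cos(tgt),np.sin(tgt)])
    pt=np.r_[T-.0185*f,.10];j=r.solve_ik(pt,oo);print(np.degrees(tgt),pt,None if j is None else np.round(j,2))
E
```

```text
13.76 [ 0.6515 -0.1175  0.1013] grip 0.0205 44.0 F [ 0.1  1.  -0.6] False
18.63 [ 0.6523 -0.1174  0.2419] grip 0.0208 44.0 F [ 0.3 -0.2 -1.6]
tray yaw 3.9213988876781056
3.9213988876781056 [0.41904331 0.34873482 0.1       ] [0.55 0.55 1.67 0.   0.93 2.05]
183.9213988876781 [0.45595669 0.35126518 0.1       ] [ 0.52  0.6   1.58 -0.    0.97 -1.11]
```

```bash
python3 - <<'E'
from h import *
a=np.load('out.npy');o,g=a[3:7],a[7:]
tgt=np.radians(183.92);Rz=Ro.from_euler('z',tgt-np.arctan2(g[1],g[0]));oo=(Rz*Ro.from_quat(o)).as_quat()
p=np.array([.456,.351,.033])
r.reach(p+[0,0,.17],oo);r.move_straight(p+[0,0,.02],oo,speed=.15)
hit=r.move_straight(p,oo,speed=.02,max_force=3);st(hit)
command_gripper(.045);st()
r.move_straight(p+[0,0,.15],oo,speed=.15)
# to the knob with closed fingers
kt=np.array([.533,-.047,.0965])
on=kt+.0125*N; on_q=best(on,-N,YD)
r.reach(on+(.025+.05)*N,on_q);command_gripper(0);st()
im,D=optics.get_image('top');np.savez('t4.npz',im=im,D=D);i2,_=optics.get_image('scene');save('t4',np.hstack([cv2.resize(im[160:265,85:215],(260,210)),cv2.resize(i2[230:335,290:420],(260,210))]),1.5)
E
```

```text
22.47 [0.4559 0.3509 0.0349] grip 0.0206 44.7 F [ 0.9 -0.   4.6] True
22.82 [0.4552 0.3505 0.034 ] grip 0.0453 0.0 F [ 0.2 -0.6  0.4]
26.42 [ 0.5104 -0.048   0.181 ] grip -0.0001 0.0 F [ 0.5  0.8 -0.4]
```

View pics/t4.png

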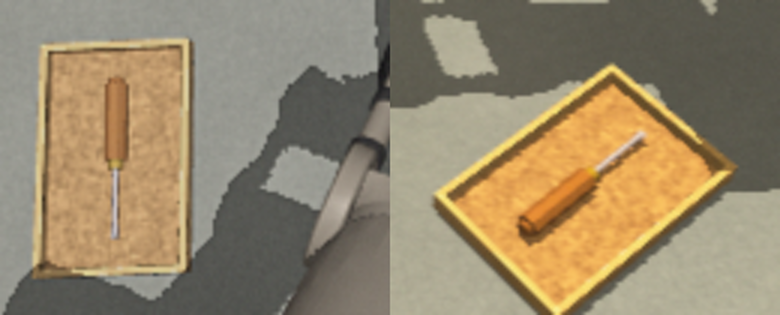

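Both views show the screwdriver lying flat inside the tray: handle at (117,120), tip at (117,235) in the left view. Now the knob can go off.

```bash
python3 - <<'E'
from h import *
kt=np.array([.533,-.047,.0965]);on_q=best(kt+.0125*N,-N,YD);tip=.025
r.move_straight(kt+(tip+.018)*N,on_q,speed=.12)
b=r.move_straight(kt+(tip-.004)*N,on_q,speed=.02,max_force=25);st(b)
s=r.read_state();print('tip vs nominal in-top',((np.array(s["eef_pos"])-tip*N-kt)@N).round(4))
r.move_straight(kt+(tip+.06)*N,on_q,speed=.15)
r.reach([.40,-.2,.28],q([0,0,-1],[0,1,0]) if r.solve_ik([.40,-.2,.28],q([0,0,-1],[0,1,0])) is not None else on_q)
im,D=optics.get_image('top');P=cloud('top',D);save('end',im)
for c in(.0,):
    k=P[176:186,240:254].reshape(-1,3);k=k[(k[:,2]>.085)&(k[:,2]<.13)];print('knob',len(k),np.median(k,0) if len(k) else 0)
st()
E
```

```text
27.96 [ 0.5267 -0.0472  0.1196] grip -0.0003 4.2 F [-4.1 -0.3  8. ] True
tip vs nominal in-top -0.001
knob 76 [ 0.53114695 -0.04695778  0.09393441]
31.38 [ 0.4    -0.1999  0.2799] grip 0.0003 0.0 F [ 0.3  0.2 -0.1]
```

View pics/end.png

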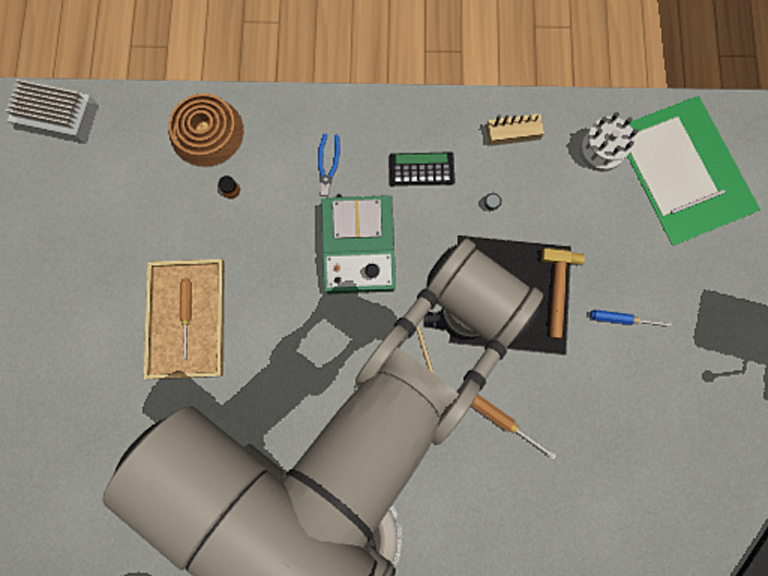

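The screwdriver lies in the tray at (185,320). The knob at (372,270) is back at its pushed-in height: 0.094 m, against 0.093 m before and 0.106 m when on. The bystanders in view have not moved, though the arm hides the tweezers here.

```bash
python3 -c "
from h import *
print(r.finish_job())"
```

```text
the job is handed in; nothing more can be done
None
```

The job is handed in at about 31 s: I switched the demagnetiser on, held the blade tip about 5 mm above the middle of the pole plate, drew it slowly away, laid the screwdriver flat in the tray and then pushed the knob back in; the other things looked undisturbed, though the arm hid the tweezers in the last picture.

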